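# Seat a sensor board in the bench reader

## Robot

A 7-joint arm with a two-finger parallel gripper is mounted at the origin on a cart in front of the work surface, level with it; the furniture and walls round the work are solid. World frame = base frame: x ahead of the robot, y to its left, z up, the work surface at z = 0. Lengths are in m, angles in rad, forces in N, time in s.
With the tool pointing down it reaches from about 0.4 to 0.85 m from the base axis. Payload 4.5 kg.
Tool frame: the origin (TCP) lies midway between the tips of the shut fingers; the grasp point (between the pads) lies 19 mm behind it; z points along the fingers, y is the line along which they close (so a half turn about z gives the same grasp; the last joint's range is limited). The gripper opens to 88 mm and grips with 3 to 60 N. Pads are 18 mm wide; open, the fingers measure 123 mm over their backs; the gripper's body (75 mm by 187 mm) begins 45 mm behind the grasp point.
Start: joints at [1.362, 0.689, -0.195, 1.565, 0.157, 0.902, -0.215], TCP at [0.15, -0.607, 0.239] pointing down, gripper open.
Joint ranges: [-3.01, 3.01], [-0.46, 2.08], [-1.47, 1.51], [0.13, 2.56], [-1, 4.14], [0.04, 2.09], [-2.66, 2.66]. Speed limits (rad/s): [2.57, 2.57, 3.14, 3.14, 3.14, 3.14, 3.14].

## Interface

Orientations are given as a unit quaternion [x, y, z, w].
In Python, from plant import r, eyes, finish_job gives the robot as it stands. The module is installed in compiled form; this text tells all that it offers.
- The arm moves only by the tool move_arm, never from a script. Its argument "motion" is a list of rows, each a list of 7 numbers: the shift along the tool's x, y, z in mm, then the turn, a rotation vector about the tool's x, y, z in degrees, then the closure, from 0 (fully open) to 1 (shut). A call has 1 to 5 rows; each row is the pose to reach, as a shift and turn from the pose commanded when the call began, along the tool's axes at that moment; what a row does not reach only later rows make up. A row lasts 1/8 s, in which the tool goes at most 62.5 mm and 10.7 degrees, less where a joint would pass 70% of its speed; a pose out of reach is approached as far as the arm can. A call with a gripper value outside its range is refused whole. The fingers move at their own pace and stop on an object; "newtons" is the grip in N (left out, the last holds). Time passes only in rows, so rows that repeat a pose let the fingers close. It gives the time, the measured TCP pose, the force, the opening and the grip force at its end, in the units of the state.
- r.get_state(): the state, without advancing time (a new reading comes with each control period).
- eyes.snapshot(name): name is "scene" or "top"; returns a dict with "frame" (400x640x3 uint8, red, green, blue), "z_map" (400x640 float32, m along the optical axis (not along the pixel's ray), 0 where there is no reading), "intrinsics" (3x3 intrinsics, pixels), "world_to_cam" (4x4, takes a point from world to camera coordinates). Camera axes: x right, y down, z forward; pixel columns grow to the right and rows downward; lengths in m; the calibration is good to about 2 mm. A picture is of the moment at which its call begins.
- finish_job(): hands the job in; it is judged then, once.
The state is a dict: "clock": time; "q": joint angles; "qd": joint speeds; "joint_torque": joint torques, N m; "tool_pos": TCP position; "eef_rot": TCP orientation; "contact_force": force on the tool from outside, world axes, zero at the start; "moment": the same for the moment, N m; "opening": opening from 0.0 (shut) to 1.0 (fully open); "finger_force": force on a finger pad.
Only numpy, scipy, OpenCV 4.12 (cv2) and the standard library are available. Lean on these libraries where they do the work, as an engineer would, in place of code of your own. Each camera call takes 0.05 s, during which the arm holds its last target. There are 200 camera calls.

## Task

Load the sensor board with the blue grip into the bench reader: set it flat on the reader's loading deck, slide it along the two card guides until it meets the spring contacts, then swing both ejector levers fully shut behind it so that it is seated. The board with the yellow grip is a spare and is not needed.

Things in the scene. Friction and masses are not known exactly. Their poses are not given: they have to be found in the camera images.
- board_grip (a point): Middle of the blue grip, 31 mm above the underside of the loose green board: 90 (x, slide direction) x 80 (y) x 6 mm, 0.15 kg, parts on it 2 mm high. The grip stands at the board's centre, 14 (x) x 36 (y) mm, from 6 to 56 mm above the underside; pinch it across the 14 mm. Either end may lead. The board lies flat right of the reader, x within 0.4 rad of forward; the yellow-gripped spare is alike.
- reader: Fixed grey reader; origin at worktop height under a seated board's centre, x = way in, y left. Board floor z 8 mm. Open deck x -155 to -45: set board down centred at x -100, y 0. White guides x -25 to 75, 85 apart, mouths flare to 109 at x -41, 10 mm slot under lips, 30 high. Sprung contacts stop the board at centre x -14 (2 N; 5.5 N at 0); levers press it to 0 and hold it. Housing from x 62, 38 high.
- lever_left (a joint): Left lever, rad: 0 = shut, bar pointing to -y behind the board; grows opening; 1.57 points to -x beside the deck; starts 1.45 to 1.9, stop 2.1. Vertical pivot at reader x -50, y +66 mm. Upright red knob, 14 mm wide, z 22 to 62, its axis 42 mm from the pivot at x = -50 - 42 sin q, y = 66 - 42 cos q. Dark bar 10 mm wide, z 10 to 22. Push the knob round; it stays where left.
- lever_right (a joint): Right ejector lever, mirror image of the left, rad: 0 = shut, bar pointing to +y; grows opening; starts 1.45 to 1.9. Pivot at reader x -50, y -66 mm; red knob axis at x = -50 - 42 sin q, y = -66 + 42 cos q; sizes as on the left. Each lever needs about 5 N at the knob, up to 10 N in the last 0.5 rad, where its bar pushes the board home.
Not all that is in view belongs to the job. Leave any purple or red look-alike of the part that bears board_grip alone.

How it is judged:
By the outcome, as a careful person would: the job done as asked, in the order asked, and still so for the second after the job is handed in, with the robot touching nothing.
It also fails if it takes over 58 s, if anything falls off the work surface, if the arm or the gripper's body presses on something with over 40 N, if the wrist force passes 120 N, or if a joint passes its speed limit or range.

## Working session

There is one attempt and no reset: what is moved stays moved. The work goes in short steps, Python scripts to look and compute and a tool call to move; the robot and the scene stay as the last step left them, time stands still between calls to the robot, and variables do not carry over. Pictures are saved under pics/ and viewed, at most 10 in all, crops included, and the job is handed in when it is done.

Besides the shell and the picture viewer there is one more tool, called in YAML: its name, and indented under it one key for each argument. move_arm: Moves the arm, as the interface text tells. Its arguments: {"type":"object","properties":{"motion":{"type":"array","items":{"type":"array","items":{"type":"number"}}},"newtons":{"type":"number"}},"required":["motion"]}

```bash
mkdir -p pics
cat > h.py <<'E'
import numpy as np, cv2, pickle
def snap(tag):
    from plant import eyes
    out={}
    for n in("scene","top"):
        s=eyes.snapshot(n); out[n]=s
    pickle.dump(out,open(f'/tmp/{tag}.pkl','wb')); return out
def save(s,name): cv2.imwrite(f'pics/{name}.png',s["frame"][:,:,::-1])
def cloud(s):
    K=s["intrinsics"];T=np.linalg.inv(s["world_to_cam"]);z=s["z_map"].astype(float)
    v,u=np.mgrid[:z.shape[0],:z.shape[1]]
    P=np.stack([(u-K[0,2])/K[0,0]*z,(v-K[1,2])/K[1,1]*z,z],-1)
    return P@T[:3,:3].T+T[:3,3]
def ray(s,u,v,h):
    K=s["intrinsics"];T=np.linalg.inv(s["world_to_cam"])
    d=T[:3,:3]@np.array([(u-K[0,2])/K[0,0],(v-K[1,2])/K[1,1],1]);o=T[:3,3]
    return o+d*(h-o[2])/d[2]
E
python3 - <<'E'
from h import *
from plant import r
o=snap('a')
for n in o: save(o[n],'a_'+n); print(n,o[n]["intrinsics"].round(1).tolist(),np.linalg.inv(o[n]["world_to_cam"]).round(3).tolist())
s=r.get_state();print({k:np.round(v,3).tolist() for k,v in s.items()})
E
```

```text
scene [[450.0, 0.0, 322.2], [0.0, 450.0, 200.2], [0.0, 0.0, 1.0]] [[-0.903, -0.18, 0.389, 0.113], [-0.428, 0.415, -0.803, 0.696], [-0.017, -0.892, -0.452, 0.476], [0.0, 0.0, 0.0, 1.0]]
top [[373.9, 0.0, 327.1], [0.0, 373.9, 201.5], [0.0, 0.0, 1.0]] [[-0.028, -0.991, 0.134, 0.368], [-1.0, 0.029, 0.012, -0.054], [-0.015, -0.133, -0.991, 0.954], [0.0, 0.0, 0.0, 1.0]]
{'clock': 0.1, 'q': [1.362, 0.69, -0.195, 1.566, 0.157, 0.903, -0.215], 'qd': [-0.001, -0.002, 0.0, -0.003, 0.001, 0.001, -0.001], 'joint_torque': [-0.003, -52.85, -1.271, -15.384, -0.052, 0.002, 0.0], 'tool_pos': [0.15, -0.606, 0.238], 'eef_rot': [0.993, 0.121, -0.0, -0.001], 'contact_force': [0.315, 0.445, 0.323], 'moment': [-0.019, 0.003, 0.047], 'finger_force': 0.0, 'opening': 0.999}
```

View pics/a_scene.png

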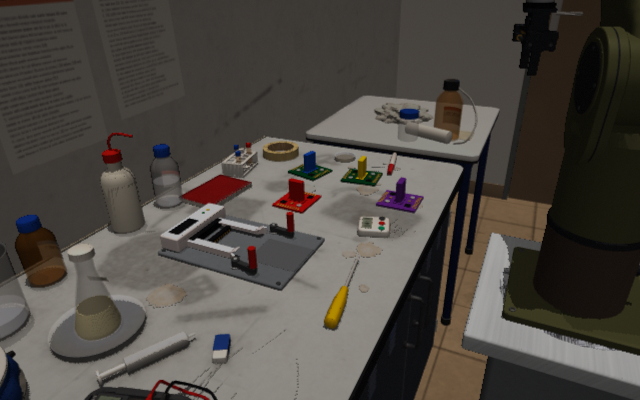

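View pics/a_top.png

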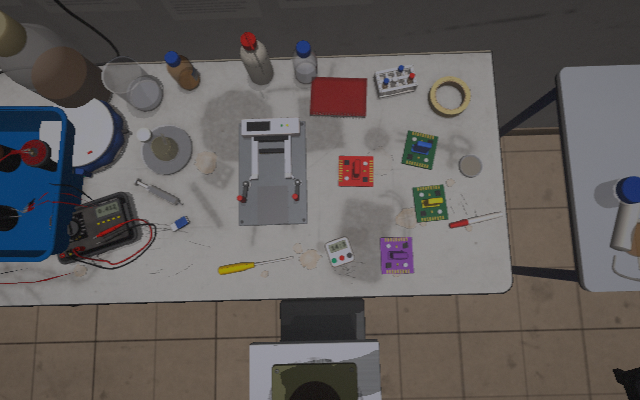

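The top view shows four boards. Green with a blue grip is at (421,149), green with a yellow grip at (432,203), a red look-alike at (356,171) and a purple one at (396,255). The target is the one at (421,149), because only it is green with a blue grip. The reader is at (272,170), with knobs at (241,198) and (296,197).

```bash
cat > m.py <<'E'
from h import *
def blob(s,lo,hi,box):
    hsv=cv2.cvtColor(s["frame"],cv2.COLOR_RGB2HSV);m=cv2.inRange(hsv,lo,hi)
    k=np.zeros_like(m);u0,v0,u1,v1=box;k[v0:v1,u0:u1]=m[v0:v1,u0:u1];return k
def rect(P):
    (c,sz,a)=cv2.minAreaRect(P[:,:2].astype(np.float32)*1000);return np.round(c,1),np.round(sz,1),round(a,1)
E
python3 - <<'E'
from m import *
o=pickle.load(open('/tmp/a.pkl','rb'))
t,sc=o['top'],o['scene'];C=cloud(t);S=cloud(sc)
def pr(n,s,Cl,lo,hi,box,z0,z1):
    k=blob(s,lo,hi,box)>0; P=Cl[k&(Cl[...,2]>z0)&(Cl[...,2]<z1)]
    print(n,k.sum(),len(P),rect(P) if len(P)>3 else '',P.mean(0).round(4),np.percentile(P[:,2],[5,50,95]).round(4))
G=((40,60,30),(90,255,255));B=((100,100,40),(130,255,255));R1=((0,150,60),(8,255,255));R2=((172,150,60),(180,255,255))
pr('green',t,C,*G,(395,120,445,175),-.01,.03)
pr('blue top',t,C,*B,(395,120,445,175),.045,.075)
pr('blue scene',sc,S,*B,(295,145,325,180),.045,.075)
for n,b in(('L',(230,170,258,210)),('R',(280,170,310,210))): pr(n,t,C,*R1,b,.0,.09); pr(n+'top',t,C,*R1,b,.052,.075)
for n,b in(('L',(240,240,265,280)),('R',(280,205,300,240))):
    pr(n+' sc',sc,S,*R1,b,.0,.09)
    k=blob(sc,*R1,b); v,u=np.nonzero(k);print(u.min(),u.max(),v.min(),v.max())
    k=blob(t,*R1,(230,170,258,210) if n=='L' else (280,170,310,210)); v,u=np.nonzero(k);print('top px',u.min(),u.max(),v.min(),v.max())
# reader base plate: height map & gray
reg=C[105:235,225:320]
hsv=cv2.cvtColor(t["frame"],cv2.COLOR_RGB2HSV)
k=(C[...,2]>.004)&(C[...,2]<.014);kk=np.zeros_like(k);kk[110:235,228:316]=k[110:235,228:316]
kk=cv2.morphologyEx(kk.astype(np.uint8),cv2.MORPH_OPEN,np.ones((3,3)))>0
print('deck',kk.sum(),rect(C[kk]),np.percentile(C[kk][:,2],[10,50,90]))
k=(C[...,2]>.032)&(C[...,2]<.05);kk=np.zeros_like(k);kk[110:142,228:316]=k[110:142,228:316]
print('house',rect(C[kk]),np.median(C[kk][:,2]))
k=(C[...,2]>.024)&(C[...,2]<.036);kk=np.zeros_like(k);kk[139:182,228:316]=k[139:182,228:316]
for a,b in((228,270),(275,316)):
  q=kk.copy();q[:,:a]=0;q[:,b:]=0;print('guide',q.sum(),rect(C[q]))
a=t["frame"][110:235,225:455,::-1];a=cv2.resize(a,None,fx=3.4,fy=3.4,interpolation=cv2.INTER_CUBIC);cv2.imwrite('pics/crop1.png',a)
E
```

```text
green 577 577 (array([ 624.9, -286.4]), array([77.8, 89.6]), 75.5) [ 0.6226 -0.2843  0.006 ] [0.0032 0.0059 0.0087]
blue top 130 80 (array([ 625.1, -287. ]), array([35.3, 14. ]), 78.0) [ 0.6245 -0.2865  0.0552] [0.0516 0.0557 0.0581]
blue scene 235 60 (array([ 625.7, -284.6]), array([34.5, 19.7]), 70.8) [ 0.6227 -0.2818  0.0518] [0.0458 0.0523 0.0557]
L 20 20 (array([504.3, 168.7]), array([10.4, 10.5]), 48.6) [0.5037 0.1684 0.0612] [0.059  0.0612 0.0636]
Ltop 20 20 (array([504.3, 168.7]), array([10.4, 10.5]), 48.6) [0.5037 0.1684 0.0612] [0.059  0.0612 0.0636]
R 21 21 (array([503.9,  33.6]), array([10. ,  9.7]), 0.4) [0.5037 0.0337 0.0624] [0.0601 0.0624 0.0642]
Rtop 21 21 (array([503.9,  33.6]), array([10. ,  9.7]), 0.4) [0.5037 0.0337 0.0624] [0.0601 0.0624 0.0642]
L sc 121 120 (array([528.9, 135. ]), array([ 11.2, 101.5]), 34.9) [0.5025 0.1724 0.0475] [0.0274 0.0492 0.0617]
248 254 246 267
top px 237 242 196 200
R sc 172 172 (array([533.4, -28.3]), array([ 41.3, 153.2]), 36.4) [ 0.531  -0.0143  0.0275] [0.0029 0.0288 0.0615]
280 299 205 230
top px 293 297 194 198
deck 4889 (array([590. ,  85.6]), array([298., 197.]), 0.1) [0.00583838 0.00796266 0.01013677]
house (array([690.1,  97.4]), array([ 44.6, 149.3]), 0.5) 0.037627722807556885
guide 55 (array([605.6, 133.9]), array([ 43., 118.]), 79.3)
guide 63 (array([603.2,  54.2]), array([122.7,  35.7]), 13.7)
```

View pics/crop1.png

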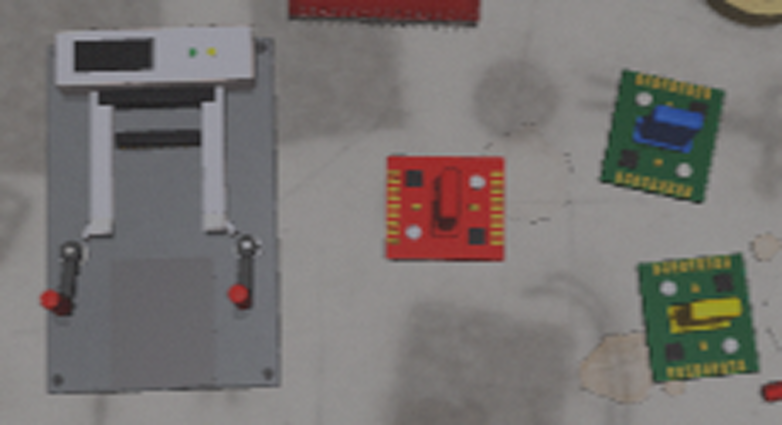

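The crop confirms the blue-gripped green board at (668,128) and shows the spare below it at (700,315). The red board is a look-alike. Both levers are open and the deck is clear. Next I'll refine the reader's yaw and position.

Run:
```python
from m import *
o=pickle.load(open('/tmp/a.pkl','rb'))
t=o['top'];C=cloud(t)
f=t["frame"].astype(float);g=cv2.cvtColor(t["frame"],cv2.COLOR_RGB2GRAY).astype(float)
# sub-pixel horizontal edges by gradient per row
def edge(rows,u0,u1,sgn,h):
    pts=[]
    for v in rows:
        d=sgn*np.diff(g[v,u0:u1+1]);i=d.argmax()
        if 0<i<len(d)-1:
            a,b,c=d[i-1:i+2];den=a-2*b+c;i=i+(0.5*(a-c)/den if abs(den)>1e-6 else 0)
        pts.append(ray(t,u0+i+.5,v,h)[:2])
    p=np.array(pts);vx,vy,x,y=cv2.fitLine(p.astype(np.float32),cv2.DIST_HUBER,0,1e-4,1e-5).ravel()
    if vx<0:vx,vy=-vx,-vy
    return np.degrees(np.arctan2(vy,vx)).round(2),np.array([x,y]).round(4), np.round(y+vy/vx*(.60-x),4)
print('plateL',edge(range(150,218),234,246,-1,.008))
print('plateR',edge(range(150,218),302,311,1,.008))
print('Lguide inner',edge(range(143,174),254,262,-1,.030))
print('Lguide outer',edge(range(143,174),248,255,1,.030))
print('Rguide inner',edge(range(143,174),281,288,1,.030))
print('Rguide outer',edge(range(143,174),287,295,-1,.030))
def vedge(cols,v0,v1,sgn,h):
    pts=[]
    for u in cols:
        d=sgn*np.diff(g[v0:v1+1,u]);i=d.argmax();pts.append(ray(t,u,v0+i+.5,h)[:2])
    p=np.array(pts);return p.mean(0).round(4),np.polyfit(p[:,1],p[:,0],1).round(4)
print('plate front',vedge(range(244,302),217,230,1,.008))
print('house rear',vedge(range(244,298),112,124,1,.038))
print('house front',vedge(range(246,296),130,142,-1,.038))
s=o['scene']
```

```text
plateL (np.float32(0.36), array([0.5455, 0.1851], dtype=float32), np.float32(0.1855))
plateR (np.float32(-0.01), array([0.5439, 0.0081], dtype=float32), np.float32(0.0081))
Lguide inner (np.float32(0.39), array([0.6022, 0.1309], dtype=float32), np.float32(0.1308))
Lguide outer (np.float32(0.05), array([0.611 , 0.1466], dtype=float32), np.float32(0.1466))
Rguide inner (np.float32(0.29), array([0.6031, 0.0629], dtype=float32), np.float32(0.0629))
Rguide outer (np.float32(-0.24), array([0.6115, 0.0472], dtype=float32), np.float32(0.0473))
plate front (array([0.4398, 0.0974]), array([-0.0023,  0.44  ]))
house rear (array([0.711 , 0.0955]), array([0.0031, 0.7107]))
house front (array([0.6691, 0.0958]), array([-0.0047,  0.6695]))
```

Run:
```python
from m import *
o=pickle.load(open('/tmp/a.pkl','rb'))
t=o['top'];s=o['scene']
for n,u,v,h in(('pivL',225+70/3.4,110+247/3.4,.026),('pivR',225+247/3.4,110+243/3.4,.026),('guideLend',225+97/3.4,110+235/3.4,.03),('guideRend',225+213/3.4,110+231/3.4,.03),('deckpatch near',225+160/3.4,110+388/3.4,.008),('deck far',225+160/3.4,110+258/3.4,.008)):
    print(n,ray(t,u,v,h).round(4))
C=cloud(t)
for v in range(112,236,1):
    if v<145 or 170<v: print(v,[(int(C[v,u,0]*1000),int(C[v,u,2]*1000),int(t['frame'][v,u].mean())) for u in(271,254,288)])
a=t["frame"][165:232,230:312,::-1];b=s["frame"][195:290,155:330,::-1]
a=cv2.resize(a,(656,536),interpolation=cv2.INTER_CUBIC)
cv2.imwrite('pics/c2.png',a)
```

```text
pivL [0.5471 0.1618 0.026 ]
pivR [0.5461 0.0299 0.026 ]
guideLend [0.5548 0.1408 0.03  ]
guideRend [0.5552 0.0546 0.03  ]
deckpatch near [0.4416 0.0984 0.008 ]
deck far [0.5401 0.0977 0.008 ]
112 [(741, 0, 117), (743, 0, 113), (740, 0, 140)]
113 [(739, -2, 117), (739, 3, 116), (737, 0, 139)]
114 [(737, -2, 119), (738, -1, 116), (734, 0, 140)]
115 [(731, 3, 119), (733, 3, 113), (731, 1, 139)]
116 [(729, 2, 119), (731, 1, 110), (728, 0, 138)]
117 [(727, 0, 116), (728, 1, 110), (725, 2, 121)]
118 [(712, 34, 139), (726, 0, 111), (710, 34, 153)]
119 [(708, 38, 153), (709, 37, 153), (705, 40, 152)]
120 [(706, 34, 154), (706, 39, 154), (705, 34, 152)]
121 [(703, 37, 154), (704, 36, 143), (702, 35, 154)]
122 [(698, 42, 153), (701, 38, 49), (700, 33, 156)]
123 [(697, 37, 155), (699, 37, 46), (695, 38, 153)]
124 [(694, 39, 153), (695, 39, 42), (692, 39, 146)]
125 [(692, 36, 154), (693, 37, 45), (689, 42, 141)]
126 [(689, 37, 155), (691, 37, 41), (688, 37, 139)]
127 [(687, 37, 154), (687, 39, 43), (685, 37, 154)]
128 [(684, 37, 154), (685, 38, 45), (683, 36, 154)]
129 [(680, 40, 154), (682, 38,
[... 3370 characters left out ...]
2 [(447, 8, 103), (448, 8, 106), (445, 7, 108)]
223 [(444, 7, 103), (445, 4, 106), (443, 6, 92)]
224 [(442, 4, 84), (443, 8, 99), (441, -1, 83)]
225 [(439, 2, 143), (440, 5, 78), (438, -2, 134)]
226 [(437, -2, 144), (438, 0, 120), (436, 0, 136)]
227 [(434, 0, 143), (436, 1, 119), (433, -1, 138)]
228 [(432, 1, 142), (433, 3, 115), (431, 0, 138)]
229 [(429, 1, 143), (431, 0, 116), (428, 1, 140)]
230 [(427, 0, 144), (428, 0, 118), (425, 4, 142)]
231 [(424, 0, 144), (425, -1, 119), (423, 0, 141)]
232 [(422, 0, 144), (423, 0, 122), (420, 0, 141)]
233 [(419, -1, 143), (420, 1, 122), (418, 0, 141)]
234 [(416, 2, 142), (418, 3, 123), (415, -2, 142)]
235 [(414, 0, 143), (415, 0, 128), (413, -1, 142)]
```

View pics/c2.png

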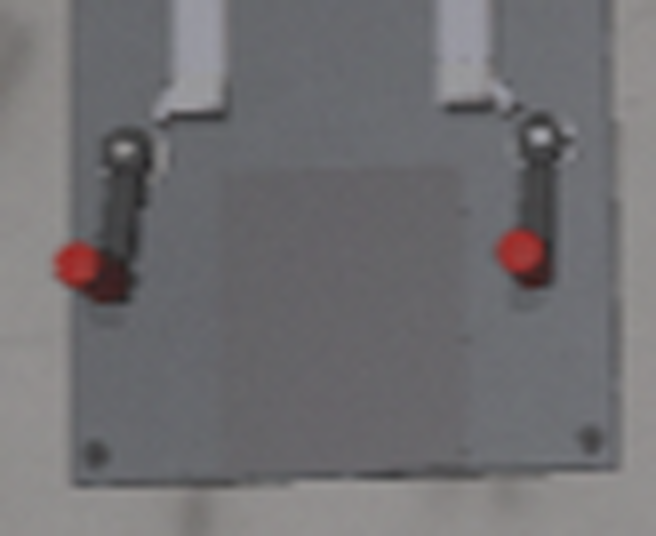

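Reader origin is about (0.597, 0.097) with yaw about 0. The crop shows pivots at (125,148) and (540,135), and knob tops at (78,264) and (521,250). Now the approach.

```bash
cat > go.py <<'E'
import sys,numpy as np
from scipy.spatial.transform import Rotation as R
from plant import r
s=r.get_state();p=np.array(s["tool_pos"]);A=R.from_quat(s["eef_rot"])
print(round(s["clock"],2),p.round(4),'yaw_y',np.degrees(np.arctan2(*A.as_matrix()[:2,1][::-1])).round(1),'F',np.round(s["contact_force"],1),'open',round(s["opening"],3),'ff',round(s["finger_force"],1),'q',np.round(s["q"],2))
for a in sys.argv[1:]:   # x,y,z(mm),yaw of tool y (deg)
    x,y,z,w=map(float,a.split(','));w=np.radians(w)
    Y=np.array([np.cos(w),np.sin(w),0]);Z=np.array([0,0,-1.]);B=R.from_matrix(np.c_[np.cross(Y,Z),Y,Z])
    print(a,'shift',A.inv().apply(np.array([x,y,z])-p*1000).round(1),'turn',np.degrees((A.inv()*B).as_rotvec()).round(2))
E
python3 go.py 625,-286.5,110,-13.5
```

```text
0.1 [ 0.1501 -0.6062  0.238 ] yaw_y -76.1 F [0.3 0.4 0.3] open 0.999 ff 0.0 q [ 1.36  0.69 -0.19  1.57  0.16  0.9  -0.22]
625,-286.5,110,-13.5 shift [ 537.9 -195.9  128.3] turn [-9.000e-02 -4.000e-02 -6.258e+01]
```

move_arm:
  motion:
    - [538,-196,128,0,0,-62.6,0]
    - [538,-196,128,0,0,-62.6,0]
    - [538,-196,128,0,0,-62.6,0]
    - [538,-196,128,0,0,-62.6,0]
    - [538,-196,128,0,0,-62.6,0]

```text
clock: 0.72
tool_pos: [0.4045, -0.4353, 0.1699]
eef_rot: [0.829, 0.559, -0.0, -0.0]
contact_force: [1.3, -0.1, -0.3]
opening: 0.999
finger_force: 0.0
```

```bash
python3 go.py 625,-286.5,110,-13.5
```

```text
0.72 [ 0.4045 -0.4353  0.1699] yaw_y -22.0 F [ 1.3 -0.1 -0.3] open 0.999 ff 0.0 q [ 0.97  0.76 -0.39  1.72  0.4   0.74 -0.01]
625,-286.5,110,-13.5 shift [220.7 148.6  59.8] turn [-0.02  0.   -8.54]
```

move_arm:
  motion:
    - [221,149,60,0,0,-8.5,0]
    - [221,149,60,0,0,-8.5,0]
    - [221,149,60,0,0,-8.5,0]
    - [221,149,60,0,0,-8.5,0]
    - [221,149,60,0,0,-8.5,0]

```text
clock: 1.35
tool_pos: [0.6284, -0.2834, 0.1092]
eef_rot: [0.786, 0.619, 0.001, -0.001]
contact_force: [-0.2, -0.4, 0.0]
opening: 0.995
finger_force: 0.0
```

```bash
python3 go.py 625,-286.5,110,-13.5 625,-286.5,13,-13.5
python3 - <<'E'
from m import *
o=snap('b')
for n,b in(('top',(385,110,455,185)),('scene',(285,140,335,190))):
    s=o[n];C=cloud(s);k=blob(s,(100,100,40),(130,255,255),b)>0;k&=(C[...,2]>.048)&(C[...,2]<.07)
    g=blob(s,(40,60,30),(90,255,255),b)>0
    print(n,rect(C[k]) if k.sum()>3 else 0,k.sum(),rect(C[g]) if g.sum()>3 else 0,g.sum())
E
```

```text
1.35 [ 0.6284 -0.2834  0.1092] yaw_y -13.6 F [-0.2 -0.4  0. ] open 0.995 ff 0.0 q [ 0.54  0.95 -0.38  1.44  0.41  0.83 -0.21]
625,-286.5,110,-13.5 shift [-3.8 -2.5 -0.8] turn [-0.   -0.22 -0.05]
625,-286.5,13,-13.5 shift [-4.2 -2.5 96.2] turn [-0.   -0.22 -0.05]
top (array([ 626.7, -287. ]), array([34.2,  7.5]), 75.4) 20 (array([ 624.5, -286.4]), array([76. , 87.9]), 75.8) 86
scene (array([ 623. , -284.1]), array([33.7, 11.3]), 76.5) 45 (array([ 615.1, -286. ]), array([81.5, 66.6]), 69.7) 40
```

move_arm:
  motion:
    - [-3.5,-2,50,0,0,0,0]
    - [-3.5,-2,50,0,0,0,0]

```text
clock: 1.7
tool_pos: [0.6173, -0.2932, 0.0571]
eef_rot: [0.788, 0.616, -0.004, -0.003]
contact_force: [-0.7, -0.1, -0.1]
opening: 1.0
finger_force: 0.0
```

```bash
python3 go.py 625,-286.5,13,-14
```

```text
1.7 [ 0.6173 -0.2932  0.0571] yaw_y -14.0 F [-0.7 -0.1 -0.1] open 1.0 ff 0.0 q [ 0.55  1.01 -0.35  1.47  0.44  0.75 -0.22]
625,-286.5,13,-14 shift [ 8.5  6.3 44. ] turn [-0.55  0.09  0.01]
```

move_arm:
  motion:
    - [0,0,0,0,0,0,0]
    - [0,0,0,0,0,0,0]

```text
clock: 1.95
tool_pos: [0.6235, -0.2925, 0.0627]
eef_rot: [0.788, 0.616, 0.001, 0.001]
contact_force: [0.4, 0.2, 0.2]
opening: 1.0
finger_force: 0.0
```

```bash
python3 go.py 625,-286.5,13,-14
```

```text
1.95 [ 0.6235 -0.2925  0.0627] yaw_y -13.9 F [0.4 0.2 0.2] open 1.0 ff 0.0 q [ 0.55  1.   -0.35  1.47  0.44  0.75 -0.22]
625,-286.5,13,-14 shift [ 6.2 -0.2 49.7] turn [0.19 0.02 0.08]
```

move_arm:
  motion:
    - [5,0,20,0,0,0,0]
    - [5,0,35,0,0,0,0]
    - [5,0,49,0,0,0,0]
    - [5,0,49,0,0,0,0]
    - [5,0,49,0,0,0,0]

```text
clock: 2.58
tool_pos: [0.6239, -0.287, 0.0116]
eef_rot: [0.787, 0.616, 0.0, 0.0]
contact_force: [0.2, -0.4, -0.0]
opening: 1.0
finger_force: 0.0
```

```bash
python3 go.py 625,-286.5,13,-14
```

```text
2.58 [ 0.6239 -0.287   0.0116] yaw_y -13.9 F [ 0.2 -0.4 -0. ] open 1.0 ff 0.0 q [ 0.53  1.07 -0.32  1.48  0.47  0.67 -0.25]
625,-286.5,13,-14 shift [ 0.7  1.  -1.4] turn [0.02 0.   0.12]
```

Well centred; close.

move_arm:
  motion:
    - [0.5,1,-1,0,0,0,1]
    - [0.5,1,-1,0,0,0,1]
    - [0.5,1,-1,0,0,0,1]
    - [0.5,1,-1,0,0,0,1]
    - [0.5,1,-1,0,0,0,1]
  newtons: 30

```text
clock: 3.2
tool_pos: [0.6247, -0.2867, 0.0126]
eef_rot: [0.787, 0.617, -0.0, 0.0]
contact_force: [0.1, 0.2, -0.8]
opening: 0.457
finger_force: 0.0
```

```bash
python3 go.py 625,-286.5,110,-14
```

```text
3.2 [ 0.6247 -0.2867  0.0126] yaw_y -13.9 F [ 0.1  0.2 -0.8] open 0.457 ff 0.0 q [ 0.52  1.07 -0.33  1.47  0.47  0.67 -0.25]
625,-286.5,110,-14 shift [  0.2   0.2 -97.4] turn [0.   0.01 0.13]
```

move_arm:
  motion:
    - [0,0,0,0,0,0,1]
    - [0,0,0,0,0,0,1]
    - [0,0,0,0,0,0,1]
    - [0,0,0,0,0,0,1]
    - [0,0,0,0,0,0,1]

```text
clock: 3.82
tool_pos: [0.6249, -0.2866, 0.0126]
eef_rot: [0.787, 0.617, 0.0, 0.0]
contact_force: [1.0, 0.2, 0.5]
opening: 0.156
finger_force: 30.0
```

move_arm:
  motion:
    - [0,0,-5,0,0,0,1]
    - [0,0,-25,0,0,0,1]
    - [0,0,-60,0,0,0,1]
    - [0,0,-98,0,0,0,1]
    - [0,0,-98,0,0,0,1]

```text
clock: 4.45
tool_pos: [0.6275, -0.2874, 0.1153]
eef_rot: [0.787, 0.616, 0.002, 0.003]
contact_force: [-0.5, 0.4, -1.9]
opening: 0.157
finger_force: 30.0
```

```bash
python3 go.py 497,97,110,0
```

```text
4.45 [ 0.6275 -0.2874  0.1153] yaw_y -13.9 F [-0.5  0.4 -1.9] open 0.157 ff 30.0 q [ 0.55  0.94 -0.38  1.45  0.41  0.83 -0.21]
497,97,110,0 shift [ 341.8 -219.1    3.3] turn [  0.47   0.09 -13.9 ]
```

move_arm:
  motion:
    - [60,-38,0,0,0,-2.5,1]
    - [120,-77,0,0,0,-5,1]
    - [170,-109,0,0,0,-7,1]
    - [220,-141,0,0,0,-9,1]
    - [270,-173,0,0,0,-11.5,1]

```text
clock: 5.08
tool_pos: [0.5229, 0.0109, 0.1103]
eef_rot: [0.721, 0.693, -0.0, -0.0]
contact_force: [1.2, 0.1, -2.3]
opening: 0.157
finger_force: 30.0
```

move_arm:
  motion:
    - [39,-20,0,0,0,-1.5,1]
    - [70,-33,0,0,0,-2.4,1]
    - [83,-32,0,0,0,-2.4,1]
    - [83,-32,0,0,0,-2.4,1]
    - [83,-32,0,0,0,-2.4,1]

```text
clock: 5.7
tool_pos: [0.4962, 0.0914, 0.1103]
eef_rot: [0.708, 0.706, -0.001, 0.001]
contact_force: [0.4, -0.6, -2.4]
opening: 0.156
finger_force: 30.0
```

```bash
python3 go.py 497,97,80,0
python3 - <<'E'
from m import *
o=snap('c');a=o['top']["frame"][105:235,215:335,::-1];b=o['scene']["frame"][150:300,140:340,::-1]
a=cv2.resize(a,(390,422));b=cv2.resize(b,(400,300));c=np.zeros((422,790,3),np.uint8);c[:,:390]=a;c[:300,390:]=b
cv2.imwrite('pics/c.png',c)
E
```

```text
5.7 [0.4962 0.0914 0.1103] yaw_y -0.1 F [ 0.4 -0.6 -2.4] open 0.156 ff 30.0 q [-0.11  0.76 -0.27  2.03  0.48  0.42 -0.75]
497,97,80,0 shift [ 5.6  0.8 30.3] turn [ 0.    0.09 -0.14]
```

View pics/c.png

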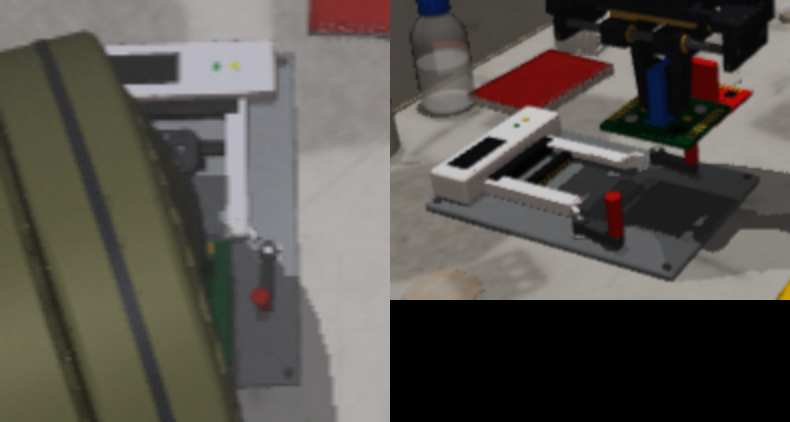

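Left: the board is over the deck, partly hidden by the arm, with its right edge at (228,310). Right: the board is held level by the blue grip at (655,105). Lowering now.

move_arm:
  motion:
    - [5.5,0.8,15,0,0,0,1]
    - [5.5,0.8,40,0,0,0,1]
    - [5.5,0.8,65,0,0,0,1]
    - [5.5,0.8,75,0,0,0,1]
    - [5.5,0.8,75,0,0,0,1]

```text
clock: 6.42
tool_pos: [0.496, 0.099, 0.0348]
eef_rot: [0.707, 0.707, -0.001, -0.0]
contact_force: [0.6, -0.2, -2.6]
opening: 0.158
finger_force: 30.0
```

```bash
python3 go.py 497,97,21,0
python3 - <<'E'
from m import *
o=snap('d');t=o['top'];s=o['scene']
C=cloud(s);k=(blob(s,(40,60,30),(90,255,255),(200,180,340,290))>0);P=C[k];
P=P[(P[:,2]>.015)&(P[:,2]<.045)];print(len(P),rect(P),P[:,:2].min(0),P[:,:2].max(0),np.median(P[:,2]))
C=cloud(t);k=(blob(t,(40,60,30),(90,255,255),(240,150,310,240))>0);P=C[k];print(len(P),P.min(0).round(4),P.max(0).round(4))
v,u=np.nonzero(k)
E=np.array([ray(t,u[v==r].max()+.5,r,.03)[:2] for r in np.unique(v)]);print(E.round(4)[::4].tolist())
E
```

```text
6.42 [0.496  0.099  0.0348] yaw_y 0.0 F [ 0.6 -0.2 -2.6] open 0.158 ff 30.0 q [-0.2   0.89 -0.15  2.05  0.54  0.23 -0.82]
497,97,21,0 shift [-2.   1.  13.8] turn [-0.08  0.03  0.04]
77 (array([571.9,  99.4]), array([244. ,  81.1]), 0.3) [0.44971293 0.05826127] [0.69412627 0.13931078] 0.02773839009093243
239 [0.4434 0.0594 0.0246] [0.5383 0.1331 0.1413]
[[0.5373, 0.0603], [0.5271, 0.0604], [0.5169, 0.0605], [0.5068, 0.0607], [0.4967, 0.0608], [0.4866, 0.0584], [0.4765, 0.0586], [0.4665, 0.0587], [0.4565, 0.0588]]
```

move_arm:
  motion:
    - [-2,1,7,0,0,0,1]
    - [-2,1,13,0,0,0,1]
    - [-2,1,14,0,0,0,1]
    - [-2,1,14,0,0,0,1]

```text
clock: 7.02
tool_pos: [0.4973, 0.097, 0.0214]
eef_rot: [0.707, 0.707, -0.0, -0.0]
contact_force: [-0.6, 0.3, -1.7]
opening: 0.155
finger_force: 30.0
```

```bash
python3 go.py 583,97,21,0
```

```text
7.03 [0.4973 0.097  0.0214] yaw_y 0.0 F [-0.6  0.3 -1.7] open 0.155 ff 30.0 q [-0.2   0.92 -0.13  2.05  0.55  0.2  -0.83]
583,97,21,0 shift [-0.1 85.7  0.4] turn [-0.01  0.01  0.03]
```

move_arm:
  motion:
    - [0,0,1,0,0,0,1]
    - [0,0,1,0,0,0,1]
    - [0,0,1,0,0,0,1]

```text
clock: 7.4
tool_pos: [0.4975, 0.097, 0.0206]
eef_rot: [0.707, 0.707, 0.0, 0.0]
contact_force: [0.2, 0.3, -1.6]
opening: 0.154
finger_force: 30.0
```

move_arm:
  motion:
    - [0,6,0,0,0,0,1]
    - [0,14,0,0,0,0,1]
    - [0,22,0,0,0,0,1]
    - [0,30,0,0,0,0,1]
    - [0,36,0,0,0,0,1]

```text
clock: 8.02
tool_pos: [0.5341, 0.0969, 0.0205]
eef_rot: [0.707, 0.707, 0.0, 0.0]
contact_force: [-1.1, 0.6, -1.0]
opening: 0.155
finger_force: 30.0
```

```bash
python3 go.py 583,97,20.7,0
```

```text
8.03 [0.5341 0.0969 0.0205] yaw_y 0.0 F [-1.1  0.6 -1. ] open 0.155 ff 30.0 q [-0.15  0.94 -0.19  1.94  0.54  0.31 -0.78]
583,97,20.7,0 shift [ 0.1 48.9 -0.2] turn [0.01 0.   0.  ]
```

move_arm:
  motion:
    - [0,6,0,0,0,0,1]
    - [0,13,0,0,0,0,1]
    - [0,20,0,0,0,0,1]
    - [0,27,0,0,0,0,1]
    - [0,32,0,0,0,0,1]

```text
clock: 8.65
tool_pos: [0.5659, 0.097, 0.0205]
eef_rot: [0.707, 0.707, 0.0, 0.0]
contact_force: [-0.1, -0.7, -0.4]
opening: 0.159
finger_force: 30.0
```

move_arm:
  motion:
    - [0,3,0,0,0,0,1]
    - [0,6,0,0,0,0,1]
    - [0,9,0,0,0,0,1]
    - [0,12,0,0,0,0,1]
    - [0,12,0,0,0,0,1]

```text
clock: 9.28
tool_pos: [0.5781, 0.0971, 0.0205]
eef_rot: [0.707, 0.707, 0.0, 0.0]
contact_force: [-0.1, 0.4, -1.3]
opening: 0.156
finger_force: 30.0
```

```bash
python3 go.py 583,97,20.7,0
```

```text
9.28 [0.5781 0.0971 0.0205] yaw_y 0.0 F [-0.1  0.4 -1.3] open 0.156 ff 30.0 q [-0.1   0.97 -0.25  1.81  0.52  0.43 -0.73]
583,97,20.7,0 shift [-0.1  4.9 -0.2] turn [ 0.06 -0.01  0.02]
```

move_arm:
  motion:
    - [0,1,0,0,0,0,1]
    - [0,2,0,0,0,0,1]
    - [0,3,0,0,0,0,1]
    - [0,4,0,0,0,0,1]
    - [0,4,0,0,0,0,1]

```text
clock: 9.9
tool_pos: [0.5816, 0.097, 0.0206]
eef_rot: [0.707, 0.707, 0.0, 0.0]
contact_force: [-0.1, 0.5, -0.2]
opening: 0.156
finger_force: 30.0
```

move_arm:
  motion:
    - [0,1,0,0,0,0,1]
    - [0,2,0,0,0,0,1]
    - [0,2,0,0,0,0,1]

```text
clock: 10.28
tool_pos: [0.5837, 0.097, 0.0205]
eef_rot: [0.707, 0.707, 0.0, 0.0]
contact_force: [-0.5, -0.3, 0.0]
opening: 0.16
finger_force: 30.0
```

```bash
python3 go.py 583,97,20.7,0
```

```text
10.28 [0.5837 0.097  0.0205] yaw_y 0.0 F [-0.5 -0.3  0. ] open 0.16 ff 30.0 q [-0.1   0.97 -0.26  1.79  0.52  0.44 -0.72]
583,97,20.7,0 shift [-0.  -0.7 -0.2] turn [ 0.02 -0.    0.02]
```

move_arm:
  motion:
    - [0,1,0,0,0,0,1]
    - [0,2,0,0,0,0,1]
    - [0,2,0,0,0,0,1]

```text
clock: 10.65
tool_pos: [0.5845, 0.097, 0.0206]
eef_rot: [0.707, 0.707, -0.001, -0.0]
contact_force: [-5.1, 0.0, 4.9]
opening: 0.157
finger_force: 30.0
```

```bash
python3 go.py; sleep 0;python3 - <<'E'
from plant import eyes,r
import numpy as np
F=[]
for i in range(4): eyes.snapshot("top");F.append(r.get_state()["contact_force"])
print(np.mean(F,0))
E
```

```text
10.65 [0.5845 0.097  0.0206] yaw_y 0.0 F [-5.1  0.   4.9] open 0.157 ff 30.0 q [-0.09  0.97 -0.26  1.79  0.52  0.45 -0.71]
[-4.71376308 -0.14594128  4.9619532 ]
```

Contact met at x = 0.584, as expected. Release and lift.

move_arm:
  motion:
    - [0,-0.5,0,0,0,0,0.5]
    - [0,-0.5,0,0,0,0,0.5]
    - [0,-0.5,0,0,0,0,0.5]
    - [0,-0.5,0,0,0,0,0.5]
    - [0,-0.5,0,0,0,0,0.5]

```text
clock: 11.48
tool_pos: [0.5851, 0.0971, 0.0205]
eef_rot: [0.707, 0.707, 0.0, 0.0]
contact_force: [0.3, 0.5, 0.1]
opening: 0.501
finger_force: 0.0
```

move_arm:
  motion:
    - [0,0,-10,0,0,0,0.5]
    - [0,0,-40,0,0,0,0.5]
    - [0,0,-75,0,0,0,0.5]
    - [0,0,-85,0,0,0,0.5]
    - [0,0,-85,0,0,0,0.5]

```text
clock: 12.1
tool_pos: [0.5852, 0.0969, 0.106]
eef_rot: [0.707, 0.707, 0.0, 0.0]
contact_force: [-0.2, -0.2, -0.3]
opening: 0.501
finger_force: 0.0
```

```bash
python3 go.py
python3 - <<'E'
from m import *
o=snap('e');a=o['top']["frame"][105:235,215:335,::-1];b=o['scene']["frame"][150:300,140:340,::-1]
a=cv2.resize(a,(390,422));b=cv2.resize(b,(400,300));c=np.zeros((422,790,3),np.uint8);c[:,:390]=a;c[:300,390:]=b
cv2.imwrite('pics/e.png',c)
E
```

```text
12.1 [0.5852 0.0969 0.106 ] yaw_y 0.0 F [-0.2 -0.2 -0.3] open 0.501 ff 0.0 q [-0.05  0.84 -0.34  1.77  0.45  0.61 -0.66]
```

View pics/e.png

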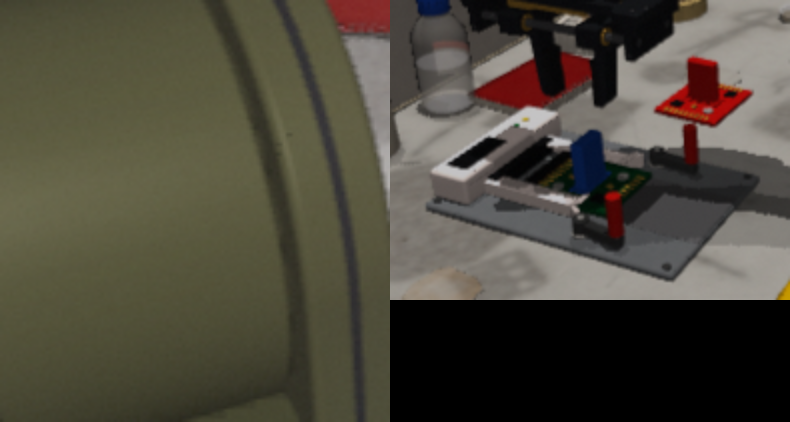

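The board sits between the guides, with its blue grip at (588,160), and both levers are still open. Next I straddle the left knob with the closing axis tangent to its arc.

```bash
python3 go.py 506,168,106,-97
```

```text
12.2 [0.5842 0.0967 0.1046] yaw_y 0.0 F [ 0.1 -0.1 -0.4] open 0.499 ff 0.0 q [-0.05  0.85 -0.34  1.77  0.45  0.61 -0.66]
506,168,106,-97 shift [ 71.3 -78.2  -1.3] turn [-4.000e-02  1.000e-01  9.703e+01]
```

move_arm:
  motion:
    - [71,-78,-2,0,0,97,0.3]
    - [71,-78,-2,0,0,97,0.3]
    - [71,-78,-2,0,0,97,0.3]
    - [71,-78,-2,0,0,97,0.3]
    - [71,-78,-2,0,0,97,0.3]

```text
clock: 12.82
tool_pos: [0.506, 0.1678, 0.1063]
eef_rot: [0.951, 0.309, -0.001, 0.0]
contact_force: [0.4, 0.8, 0.2]
opening: 0.698
finger_force: 0.0
```

```bash
python3 go.py 506,168,106,-97
```

```text
12.82 [0.506  0.1678 0.1063] yaw_y -54.0 F [0.4 0.8 0.2] open 0.698 ff 0.0 q [-0.37  0.78 -0.06  1.95  0.11  0.42 -1.46]
506,168,106,-97 shift [ 0.1 -0.2  0.3] turn [ 0.05  0.13 42.99]
```

move_arm:
  motion:
    - [0,0,0,0,0,10,0.3]
    - [0,0,0,0,0,20,0.3]
    - [0,0,0,0,0,30,0.3]
    - [0,0,0,0,0,37,0.3]
    - [0,0,0,0,0,37,0.3]

```text
clock: 13.45
tool_pos: [0.5062, 0.1678, 0.1065]
eef_rot: [1.0, -0.005, -0.001, 0.001]
contact_force: [0.4, 0.7, -0.2]
opening: 0.699
finger_force: 0.0
```

```bash
python3 go.py 506,168,35,-91
```

```text
13.45 [0.5062 0.1678 0.1065] yaw_y -90.6 F [ 0.4  0.7 -0.2] open 0.699 ff 0.0 q [-0.46  0.78  0.09  1.96 -0.15  0.41 -1.84]
506,168,35,-91 shift [-0.1 -0.3 71.5] turn [0.09 0.1  0.4 ]
```

move_arm:
  motion:
    - [0,0,20,0,0,0,0.3]
    - [0,0,45,0,0,0,0.3]
    - [0,0,65,0,0,0,0.3]
    - [0,0,71,0,0,0,0.6]
    - [0,0,71,0,0,0,1]
  newtons: 12

```text
clock: 14.08
tool_pos: [0.5067, 0.1679, 0.0362]
eef_rot: [1.0, -0.006, -0.0, 0.0]
contact_force: [-0.4, -0.8, 0.1]
opening: 0.495
finger_force: 0.0
```

move_arm:
  motion:
    - [0,0,0,0,0,0,1]
    - [0,0,0,0,0,0,1]
    - [0,0,0,0,0,0,1]
    - [0,0,0,0,0,0,1]
    - [0,0,0,0,0,0,1]

```text
clock: 14.7
tool_pos: [0.507, 0.1686, 0.0369]
eef_rot: [1.0, -0.006, 0.0, -0.0]
contact_force: [-0.7, 2.4, 5.6]
opening: 0.151
finger_force: 12.0
```

```bash
python3 go.py
python3 - <<'E'
import numpy as np
from h import *
from scipy.spatial.transform import Rotation as R
E
```

```text
14.7 [0.507  0.1686 0.0369] yaw_y -90.7 F [-0.7  2.4  5.6] open 0.151 ff 12.0 q [-0.44  0.91  0.05  1.98 -0.16  0.26 -1.83]
```

move_arm:
  motion:
    - [-0.4,6.5,0,0,0,-9,1]
    - [0.2,12.7,0,0,0,-17.5,1]
    - [1.8,18.8,0,0,0,-26,1]
    - [4.2,24.6,0,0,0,-34.5,1]
    - [7.5,30,0,0,0,-43,1]

```text
clock: 15.32
tool_pos: [0.5142, 0.1396, 0.0369]
eef_rot: [0.931, 0.364, 0.001, -0.001]
contact_force: [-1.6, 4.3, 3.3]
opening: 0.154
finger_force: 12.0
```

```bash
cat > arc.py <<'E'
import sys,subprocess,numpy as np
side=sys.argv[1];s=1 if side=='L' else -1
a=[]
for q in map(float,sys.argv[2:]): a.append(f"{548-42*np.sin(q):.2f},{97+s*(66-42*np.cos(q)):.2f},36,{-s*np.degrees(q):.1f}")
subprocess.run(['python3','go.py']+a)
E
python3 arc.py L .95 .8 .65 .5
```

```text
15.32 [0.5142 0.1396 0.0369] yaw_y -47.3 F [-1.6  4.3  3.3] open 0.154 ff 12.0 q [-0.31  0.9  -0.07  1.98  0.21  0.27 -1.38]
513.84,138.57,36,-54.4 shift [-1.   0.5  0.9] turn [-0.07 -0.13  7.07]
517.87,133.74,36,-45.8 shift [-1.3  6.7  0.9] turn [-0.06 -0.14 -1.53]
522.58,129.56,36,-37.2 shift [-0.7 13.   0.9] turn [ -0.05  -0.14 -10.13]
527.86,126.14,36,-28.6 shift [ 0.9 19.1  0.9] turn [ -0.04  -0.15 -18.73]
```

move_arm:
  motion:
    - [-1,6.7,0,0,0,-2,1]
    - [-0.7,13,0,0,0,-10,1]
    - [0.9,19,0,0,0,-18.5,1]
    - [0.9,19,0,0,0,-18.5,1]
    - [0.9,19,0,0,0,-18.5,1]

```text
clock: 15.95
tool_pos: [0.5278, 0.1266, 0.0369]
eef_rot: [0.862, 0.506, 0.001, -0.001]
contact_force: [-1.0, 4.7, 4.7]
opening: 0.155
finger_force: 12.0
```

move_arm:
  motion:
    - [0,0,0,0,0,0,0.65]
    - [0,0,0,0,0,0,0.65]
    - [0,0,0,0,0,0,0.65]
    - [0,0,-40,0,0,0,0.65]
    - [0,0,-72,0,0,0,0.65]

```text
clock: 16.58
tool_pos: [0.5273, 0.1239, 0.1092]
eef_rot: [0.863, 0.506, -0.0, 0.0]
contact_force: [0.4, -0.2, -0.4]
opening: 0.346
finger_force: 0.0
```

```bash
python3 go.py 506,34,106,86
```

```text
16.57 [0.5273 0.1239 0.1092] yaw_y -29.2 F [ 0.4 -0.2 -0.4] open 0.346 ff 0.0 q [-0.19  0.78 -0.21  1.92  0.32  0.47 -1.14]
506,34,106,86 shift [-88.9  25.3   3.3] turn [-6.0000e-02  3.0000e-02 -1.1523e+02]
```

move_arm:
  motion:
    - [-89,25,3,0,0,-115,0.3]
    - [-89,25,3,0,0,-115,0.3]
    - [-89,25,3,0,0,-115,0.3]
    - [-89,25,3,0,0,-115,0.3]
    - [-89,25,3,0,0,-115,0.3]

```text
clock: 17.2
tool_pos: [0.5058, 0.0338, 0.1054]
eef_rot: [0.539, 0.843, -0.0, 0.0]
contact_force: [-0.3, -0.5, -0.9]
opening: 0.696
finger_force: 0.0
```

```bash
python3 go.py 506,34,106,86
```

```text
17.2 [0.5058 0.0338 0.1054] yaw_y 24.8 F [-0.3 -0.5 -0.9] open 0.696 ff 0.0 q [ 0.11  0.79 -0.44  2.02  0.71  0.49 -0.43]
506,34,106,86 shift [ 0.1  0.2 -0.6] turn [-5.000e-02  2.000e-02 -6.118e+01]
```

move_arm:
  motion:
    - [0,0,0,0,0,-10,0.3]
    - [0,0,0,0,0,-20,0.3]
    - [0,0,0,0,0,-30,0.3]
    - [0,0,0,0,0,-40,0.3]
    - [0,0,0,0,0,-50,0.3]

```text
clock: 17.82
tool_pos: [0.5057, 0.0338, 0.1053]
eef_rot: [0.132, 0.991, -0.001, -0.0]
contact_force: [-0.6, 0.2, 0.3]
opening: 0.696
finger_force: 0.0
```

move_arm:
  motion:
    - [0,0,0,0,0,-10,0.3]
    - [0,0,0,0,0,-11,0.3]
    - [0,0,0,0,0,-11,0.3]

```text
clock: 18.2
tool_pos: [0.5058, 0.0343, 0.1054]
eef_rot: [0.041, 0.999, -0.0, -0.0]
contact_force: [-0.0, -0.5, -0.2]
opening: 0.697
finger_force: 0.0
```

```bash
python3 go.py 506,34,36,86
```

```text
18.2 [0.5058 0.0343 0.1054] yaw_y 85.4 F [-0.  -0.5 -0.2] open 0.697 ff 0.0 q [ 0.27  0.85 -0.72  2.01  0.95  0.66  0.39]
506,34,36,86 shift [-0.2 -0.2 69.4] turn [-0.02 -0.01 -0.65]
```

move_arm:
  motion:
    - [0,0,20,0,0,0,0.3]
    - [0,0,45,0,0,0,0.3]
    - [0,0,65,0,0,0,0.3]
    - [0,0,69.5,0,0,0,0.6]
    - [0,0,69.5,0,0,0,1]
  newtons: 12

```text
clock: 18.82
tool_pos: [0.506, 0.0347, 0.0363]
eef_rot: [0.039, 0.999, -0.0, 0.0]
contact_force: [-0.5, 0.3, -0.3]
opening: 0.499
finger_force: 0.0
```

move_arm:
  motion:
    - [0,0,0,0,0,0,1]
    - [0,0,0,0,0,0,1]
    - [0,0,0,0,0,0,1]
    - [0,0,0,0,0,0,1]
    - [0,0,0,0,0,0,1]

```text
clock: 19.45
tool_pos: [0.5061, 0.0347, 0.0363]
eef_rot: [0.039, 0.999, 0.0, 0.0]
contact_force: [-0.2, 0.7, 4.4]
opening: 0.15
finger_force: 12.0
```

```bash
python3 arc.py R 1.5 1.35 1.2 1.05 .9 .75
```

```text
19.45 [0.5061 0.0347 0.0363] yaw_y 85.5 F [-0.2  0.7  4.4] open 0.15 ff 12.0 q [ 0.2   0.96 -0.6   2.04  1.14  0.53  0.23]
506.11,33.97,36,85.9 shift [-0.  -0.7  0.3] turn [ 0.01  0.03 -0.38]
507.02,40.20,36,77.3 shift [-0.5  5.6  0.3] turn [0.01 0.03 8.22]
508.85,46.22,36,68.8 shift [-1.8 11.7  0.3] turn [1.000e-02 3.000e-02 1.672e+01]
511.57,51.90,36,60.2 shift [-4.1 17.6  0.3] turn [1.000e-02 3.000e-02 2.532e+01]
515.10,57.11,36,51.6 shift [-7.2 23.1  0.3] turn [2.000e-02 3.000e-02 3.392e+01]
519.37,61.73,36,43.0 shift [-11.1  28.    0.3] turn [2.000e-02 3.000e-02 4.252e+01]
```

move_arm:
  motion:
    - [-0.5,5.6,0,0,0,8,1]
    - [-1.8,11.7,0,0,0,16.5,1]
    - [-4.1,17.6,0,0,0,25,1]
    - [-7.2,23,0,0,0,34,1]
    - [-11,28,0,0,0,42.5,1]

```text
clock: 20.08
tool_pos: [0.5183, 0.0609, 0.0363]
eef_rot: [0.401, 0.916, -0.001, -0.0]
contact_force: [-2.6, -2.0, 4.8]
opening: 0.152
finger_force: 12.0
```

```bash
python3 arc.py R .6 .45 .3 .15 0
```

```text
20.07 [0.5183 0.0609 0.0363] yaw_y 42.8 F [-2.6 -2.   4.8] open 0.152 ff 12.0 q [ 0.07  0.93 -0.46  2.    0.96  0.45 -0.39]
524.29,65.66,36,34.4 shift [-0.6  7.6  0.2] turn [-0.13  0.05  8.36]
529.73,68.82,36,25.8 shift [-2.  13.8  0.2] turn [-0.13  0.06 16.96]
535.59,71.12,36,17.2 shift [-4.3 19.6  0.2] turn [-0.12  0.07 25.56]
541.72,72.53,36,8.6 shift [-7.4 25.1  0.2] turn [-0.12  0.08 34.16]
548.00,73.00,36,0.0 shift [-11.3  30.    0.2] turn [-0.11  0.08 42.76]
```

move_arm:
  motion:
    - [-0.6,7.6,0,0,0,8.5,1]
    - [-2,13.8,0,0,0,17,1]
    - [-4.3,19.6,0,0,0,25.5,1]
    - [-7.4,25,0,0,0,34,1]
    - [-7.4,25,0,0,0,34,1]
  newtons: 20

```text
clock: 20.7
tool_pos: [0.5408, 0.0727, 0.0362]
eef_rot: [0.65, 0.76, -0.002, -0.0]
contact_force: [-4.0, 0.0, 7.1]
opening: 0.152
finger_force: 20.0
```

```bash
python3 arc.py R .15 0 -.05
```

```text
20.7 [0.5408 0.0727 0.0362] yaw_y 9.0 F [-4.   0.   7.1] open 0.152 ff 20.0 q [-0.01  0.93 -0.36  1.93  0.75  0.43 -0.77]
541.72,72.53,36,8.6 shift [-0.3  0.9  0.2] turn [-0.18  0.1   0.37]
548.00,73.00,36,0.0 shift [-0.8  7.2  0.2] turn [-0.17  0.12  8.97]
550.10,72.95,36,-2.9 shift [-1.2  9.3  0.2] turn [-0.17  0.12 11.87]
```

move_arm:
  motion:
    - [-0.4,3.5,0,0,0,4.5,1]
    - [-0.8,7,0,0,0,9,1]
    - [-0.8,8.5,0,0,0,9,1]
    - [-0.8,9.5,0,0,0,9,1]
    - [-0.8,9.5,0,0,0,9,1]

```text
clock: 21.32
tool_pos: [0.5473, 0.0733, 0.0362]
eef_rot: [0.707, 0.708, -0.004, -0.002]
contact_force: [-8.9, -0.3, 12.1]
opening: 0.147
finger_force: 20.0
```

```bash
python3 arc.py R 0
```

```text
21.32 [0.5473 0.0733 0.0362] yaw_y 0.1 F [-8.9 -0.3 12.1] open 0.147 ff 20.0 q [-0.02  0.93 -0.34  1.9   0.68  0.43 -0.86]
548.00,73.00,36,0.0 shift [-0.3  0.7  0.1] turn [-0.44  0.17  0.08]
```

move_arm:
  motion:
    - [0,1.5,0,0,0,0,1]
    - [0,3,0,0,0,0,1]
    - [0,3,0,0,0,0,1]

```text
clock: 21.7
tool_pos: [0.5481, 0.0734, 0.0361]
eef_rot: [0.706, 0.708, -0.005, -0.003]
contact_force: [-13.3, -0.2, 16.2]
opening: 0.148
finger_force: 20.0
```

```bash
python3 arc.py R 0
```

```text
21.7 [0.5481 0.0734 0.0361] yaw_y 0.1 F [-13.3  -0.2  16.2] open 0.148 ff 20.0 q [-0.02  0.93 -0.34  1.9   0.68  0.44 -0.86]
548.00,73.00,36,0.0 shift [-0.4 -0.1  0.1] turn [-0.66  0.21  0.1 ]
```

move_arm:
  motion:
    - [0,-2,0,0,0,0,0.75]
    - [0,-4,0,0,0,0,0.75]
    - [0,-4,0,0,0,0,0.75]
    - [0,-4,-35,0,0,0,0.75]
    - [0,-4,-70,0,0,0,0.75]

```text
clock: 22.32
tool_pos: [0.551, 0.0739, 0.1065]
eef_rot: [0.707, 0.707, -0.0, -0.0]
contact_force: [0.6, 0.8, -0.8]
opening: 0.25
finger_force: 0.0
```

```bash
python3 arc.py L .5; python3 go.py 527.5,126.5,106,-28
python3 - <<'E'
from m import *
o=snap('f');s=o['scene'];C=cloud(s)
for n,b in(('L',(225,215,275,285)),('R',(270,200,310,245))):
    k=blob(s,(0,150,60),(8,255,255),b)>0;k&=(C[...,2]>.03)&(C[...,2]<.065);P=C[k];print(n,len(P),P.mean(0).round(4) if len(P) else'')
b=s["frame"][150:300,140:340,::-1];cv2.imwrite('pics/f.png',cv2.resize(b,(600,450),interpolation=cv2.INTER_CUBIC))
E
```

```text
22.32 [0.551  0.0739 0.1065] yaw_y 0.0 F [ 0.6  0.8 -0.8] open 0.25 ff 0.0 q [ 0.04  0.82 -0.44  1.88  0.6   0.58 -0.79]
527.86,126.14,36,-28.6 shift [ 52.2 -23.1  70.5] turn [-3.000e-02  1.000e-02  2.862e+01]
22.32 [0.551  0.0739 0.1065] yaw_y 0.0 F [ 0.6  0.8 -0.8] open 0.25 ff 0.0 q [ 0.04  0.82 -0.44  1.88  0.6   0.58 -0.79]
527.5,126.5,106,-28 shift [ 52.6 -23.5   0.5] turn [-3.000e-02  1.000e-02  2.802e+01]
L 209 [0.5324 0.1074 0.0484]
R 0
```

View pics/f.png

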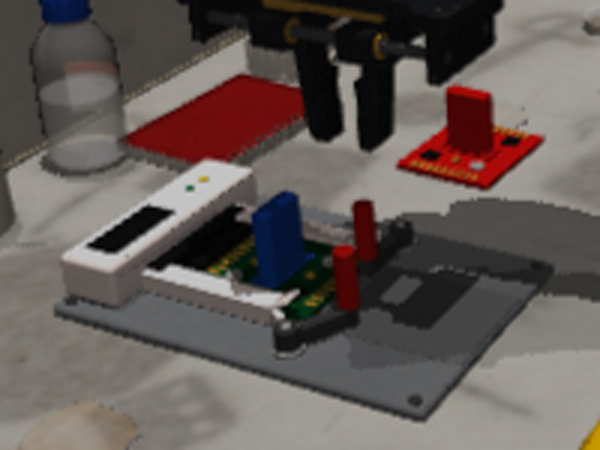

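The right lever, with its knob at (365,230), looks shut. The left knob at (345,275) is about half way. I'll regrip it and finish.

move_arm:
  motion:
    - [52.5,-23.5,0,0,0,10,0.65]
    - [52.5,-23.5,0,0,0,20,0.65]
    - [52.5,-23.5,0,0,0,28,0.65]
    - [52.5,-23.5,0,0,0,28,0.65]
    - [52.5,-23.5,0,0,0,28,0.65]

```text
clock: 23.05
tool_pos: [0.5274, 0.1263, 0.1056]
eef_rot: [0.857, 0.516, -0.0, 0.0]
contact_force: [1.3, 0.3, -0.3]
opening: 0.352
finger_force: 0.0
```

```bash
python3 go.py 527.5,126.5,37,-28
```

```text
23.05 [0.5274 0.1263 0.1056] yaw_y -27.9 F [ 1.3  0.3 -0.3] open 0.352 ff 0.0 q [-0.15  0.79 -0.29  1.92  0.45  0.49 -1.24]
527.5,126.5,37,-28 shift [ 0.3  0.  68.6] turn [-0.01  0.02  0.15]
```

move_arm:
  motion:
    - [0,0,25,0,0,0,0.65]
    - [0,0,50,0,0,0,0.65]
    - [0,0,68.5,0,0,0,0.65]
    - [0,0,68.5,0,0,0,1]
    - [0,0,68.5,0,0,0,1]
  newtons: 20

```text
clock: 23.68
tool_pos: [0.5277, 0.1265, 0.0379]
eef_rot: [0.857, 0.515, 0.0, -0.0]
contact_force: [-0.7, 2.3, -3.0]
opening: 0.148
finger_force: 20.2
```

move_arm:
  motion:
    - [0,0,0,0,0,0,1]
    - [0,0,0,0,0,0,1]
    - [0,0,0,0,0,0,1]

```text
clock: 24.05
tool_pos: [0.5276, 0.1265, 0.0379]
eef_rot: [0.857, 0.515, 0.0, 0.0]
contact_force: [0.5, 0.2, -1.4]
opening: 0.15
finger_force: 20.0
```

```bash
python3 arc.py L .5 .35 .2 .1 0
```

```text
24.05 [0.5276 0.1265 0.0379] yaw_y -28.0 F [ 0.5  0.2 -1.4] open 0.15 ff 20.0 q [-0.2   0.91 -0.2   1.94  0.5   0.34 -1.29]
527.86,126.14,36,-28.6 shift [-0.2  0.4  1.9] turn [ 0.03 -0.02  0.63]
533.60,123.55,36,-20.1 shift [0.2 6.7 1.9] turn [ 0.03 -0.02 -7.87]
539.66,121.84,36,-11.5 shift [ 1.5 12.8  1.9] turn [  0.04  -0.02 -16.47]
543.81,121.21,36,-5.7 shift [ 2.9 16.8  1.9] turn [ 4.000e-02 -2.000e-02 -2.227e+01]
548.00,121.00,36,-0.0 shift [ 4.7 20.6  1.9] turn [ 4.000e-02 -2.000e-02 -2.797e+01]
```

move_arm:
  motion:
    - [0.2,6.7,0,0,0,-8,1]
    - [1.5,12.8,0,0,0,-16.5,1]
    - [2.9,16.8,0,0,0,-22,1]
    - [4.7,20.6,0,0,0,-28,1]
    - [5.7,22.5,0,0,0,-28,1]

```text
clock: 24.68
tool_pos: [0.5476, 0.1213, 0.0377]
eef_rot: [0.707, 0.707, -0.001, -0.001]
contact_force: [-7.5, 0.1, 5.6]
opening: 0.152
finger_force: 20.0
```

move_arm:
  motion:
    - [0,1.5,0,0,0,0,1]
    - [0,3,0,0,0,0,1]
    - [0,3,0,0,0,0,1]

```text
clock: 25.05
tool_pos: [0.548, 0.1212, 0.0377]
eef_rot: [0.707, 0.707, -0.003, -0.002]
contact_force: [-11.1, 0.5, 8.7]
opening: 0.151
finger_force: 20.0
```

```bash
python3 arc.py L 0
```

```text
25.05 [0.548  0.1212 0.0377] yaw_y 0.0 F [-11.1   0.5   8.7] open 0.151 ff 20.0 q [-0.09  0.94 -0.35  1.87  0.68  0.46 -0.93]
548.00,121.00,36,-0.0 shift [-0.2  0.   1.7] turn [-0.45  0.1   0.05]
```

move_arm:
  motion:
    - [0,-2,0,0,0,0,0.75]
    - [0,-3,0,0,0,0,0.75]
    - [0,-3,0,0,0,0,0.75]
    - [0,-3,-40,0,0,0,0.75]
    - [0,-3,-90,0,0,0,0.75]

```text
clock: 25.68
tool_pos: [0.5496, 0.1205, 0.1278]
eef_rot: [0.707, 0.707, -0.001, -0.0]
contact_force: [1.1, 0.6, -0.2]
opening: 0.249
finger_force: 0.0
```

move_arm:
  motion:
    - [-60,0,-20,0,0,0,0.75]
    - [-120,0,-40,0,0,0,0.75]
    - [-180,0,-40,0,0,0,0.75]
    - [-240,0,-40,0,0,0,0.75]
    - [-240,0,-40,0,0,0,0.75]

```text
clock: 26.3
tool_pos: [0.5492, -0.1271, 0.1669]
eef_rot: [0.711, 0.703, -0.002, 0.001]
contact_force: [0.6, 0.0, 0.7]
opening: 0.253
finger_force: 0.0
```

```bash
python3 go.py
python3 - <<'E'
from m import *
o=snap('g');t=o['top'];s=o['scene'];C=cloud(t)
for n,b in(('L',(225,170,271,215)),('R',(271,170,310,215))):
    k=blob(t,(0,150,60),(8,255,255),b)>0;v,u=np.nonzero(k);print(n,k.sum(),ray(t,u.mean(),v.mean(),.062).round(4) if len(u) else'')
k=blob(t,(100,100,40),(130,255,255),(240,130,310,200))>0;k&=C[...,2]>.055;print('grip',rect(C[k]))
a=t["frame"][105:235,215:335,::-1];b=s["frame"][170:290,150:310,::-1]
c=np.zeros((422,790,3),np.uint8);c[:,:390]=cv2.resize(a,(390,422),interpolation=cv2.INTER_CUBIC);c[:300,390:]=cv2.resize(b,(400,300),interpolation=cv2.INTER_CUBIC);cv2.imwrite('pics/g.png',c)
E
```

```text
26.3 [ 0.5492 -0.1271  0.1669] yaw_y -0.7 F [0.6 0.  0.7] open 0.253 ff 0.0 q [ 0.46  0.75 -0.55  1.81  0.57  0.74 -0.41]
L 22 [0.5455 0.121  0.062 ]
R 24 [0.5454 0.0734 0.062 ]
grip (array([491.5,  19.7]), array([286.4,  31. ]), 36.9)
```

View pics/g.png

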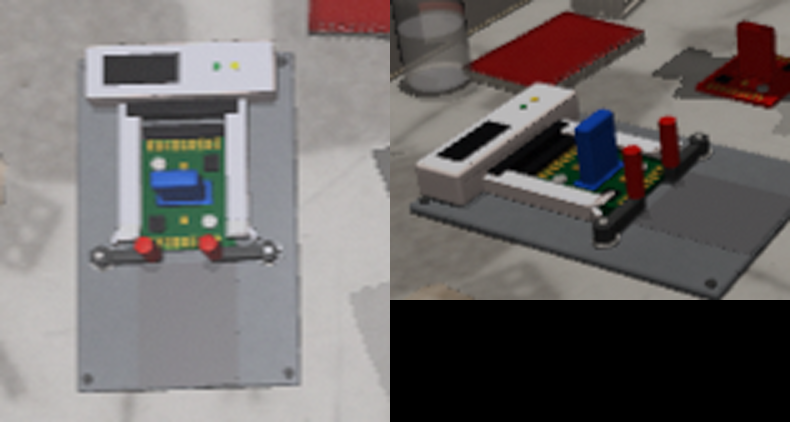

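The picture shows the board between the guides and both bars in line behind it, with knobs at (145,248) and (208,248). I'll check the seating depth numerically.

Run:
```python
from m import *
t=pickle.load(open('/tmp/g.pkl','rb'))['top'];C=cloud(t)
k=blob(t,(100,100,40),(130,255,255),(255,145,290,175))>0;k&=(C[...,2]>.057)&(C[...,2]<.072);print(k.sum(),rect(C[k]),C[k].mean(0))
k=blob(t,(40,60,30),(90,255,255),(250,135,295,190))>0;k&=(C[...,2]>.004)&(C[...,2]<.024);P=C[k];print(k.sum(),rect(P),P.min(0),P.max(0))
```

```text
77 (array([595.9,  97.1]), array([32.7, 13.2]), 88.3) [0.59524861 0.09653068 0.06350971]
414 (array([595.7,  94.6]), array([88.9, 72.2]), 0.1) [0.55121662 0.05849944 0.00804351] [0.64016947 0.13069921 0.01939865]
```

```bash
python3 -c "
from plant import finish_job
print(finish_job())"
```

```text
the job is handed in; nothing more can be done
None
```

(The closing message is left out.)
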